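# Make up two water-sampling kits

### The arm

A 6-joint arm with a two-finger parallel gripper is mounted at the origin on the work surface. World frame = base frame: x ahead of the robot, y to its left, z up, the work surface at z = 0. Lengths are in m, angles in rad, forces in N, time in s.
With the tool pointing down it reaches from about 0.35 to 0.775 m from the base axis. Payload 7.3 kg.
Tool frame: the origin (TCP) lies between the finger pads; the fingertips stand 8 mm ahead of it and the grasp point (between the pads) lies 11 mm behind it (robot.nose_length is the distance from the TCP to the fingertips, in m); z points along the fingers, y is the line along which they close (so a half turn about z gives the same grasp; the last joint's range is limited). The gripper opens to 92 mm and grips with 3 to 60 N. Pads are 19 mm wide; open, the fingers measure 130 mm over their backs; the gripper's body (75 mm by 190 mm) begins 47 mm behind the grasp point.
Start: joints at [-1.274, 0.342, 1.524, -0, 1.275, -0.146], TCP at [0.225, -0.474, 0.214] pointing down, gripper open.
Joint ranges: [-2.53, 2.53], [-0.77, 2.02], [0.04, 2.7], [-1, 4.14], [0.28, 2.66], [-3.11, 3.11]. Speed limits (rad/s): [2.57, 2.57, 3.14, 3.14, 3.14, 3.14].

### API

Orientations are given as [roll, pitch, yaw] about the fixed x, y, z axes, in that order (R = Rz(yaw) Ry(pitch) Rx(roll)).
In Python, from cell import robot gives the robot as it stands. The module is installed in compiled form; this text tells all that it offers.
- The arm moves only by the shell command python3 -m jog 'ROWS' [FORCE]. ROWS is JSON, a list that holds one entry, the list of rows, each a list of 5 numbers: the gripper's target within -1 to 1 (fully open at 1, half-way at 0, shut at -1), then the shift along the tool's x, y, z in m, then the turn about the tool's z in rad. A call has 1 to 5 rows; each row is the pose to reach, as a shift and turn from the pose commanded when the call began, along the tool's axes at that moment; what a row does not reach only later rows make up. A row lasts 1/12 s, in which the tool goes at most 41.7 mm and 7.16 degrees, less where a joint would pass 70% of its speed; a pose out of reach is approached as far as the arm can. A call with a gripper value outside its range is refused whole. The fingers move at their own pace and stop on an object; FORCE is the grip in N (left out, the last holds). Time passes only in rows, so rows that repeat a pose let the fingers close. It gives the time, the measured TCP pose, the force, the opening and the grip force at its end, in the units of the state.
- robot.observe(): the state, without advancing time (a new reading comes with each control period).
- robot.read_camera(name): name is "scene" or "top" or "wrist"; returns the picture (480x640x3 uint8, red, green, blue); there is no depth.
- robot.camera_model(name): a dict with "camera_matrix" (3x3 intrinsics, pixels), "position" and "attitude" of the camera in the world; the wrist camera has in their place "mount" (4x4, takes a point from camera to tool coordinates, whose origin is the TCP and whose axes are the flange's). Camera axes: x right, y down, z forward; pixel columns grow to the right and rows downward; lengths in m; the calibration is good to about 2 mm. A picture is of the moment at which its call begins: read the wrist's pose just before it. camera_model takes no time and is no camera call.
- robot.hand_in(): hands the job in; it is judged then, once.
The state is a dict: "time": time; "qpos": joint angles; "qvel": joint speeds; "joint_efforts": joint torques, N m; "tool_pos": TCP position; "tool_rot": TCP orientation; "contact_force": force on the tool from outside, world axes, zero at the start; "torque": the same for the moment, N m; "opening": finger opening in m; "grip_force": force on a finger pad.
Only numpy, scipy, OpenCV 4.12 (cv2) and the standard library are available. Lean on these libraries where they do the work, as an engineer would, in place of code of your own. Each camera call takes 0.05 s, during which the arm holds its last target. There are 200 camera calls.

### The job

Make up two water-sampling kits from the stock on the bench. In the long carrier, stand the tall brown bottle in the middle bay next to the white block and the squat jar in the end bay, and slide the sample tube down its bore in the block until its ring mark is level with the block's top; in the round dish, stand the square bottle and the small dropper bottle. Stand everything upright on the floor of its place, set down gently and not dropped, knock nothing over, and leave the short brown bottle and the beaker where they stand.

Things in the scene. Friction and masses are not known exactly. Their poses are not given: they have to be found in the camera images.
- carrier: Kit 1: long grey tray 240 x 94 mm, fixed. Origin: centre of underside, x lengthwise, z up. Walls 22 mm high, floor and walls 4 mm thick. White block x -116 to -56 mm, top z 46 mm, with a round bore 30 mm across at x -86, y 0, its floor at z 6. Middle bay x -56 to 28 (centre -14), 4 mm divider 22 mm high, end bay x 32 to 116 (centre 74); bays y -43 to 43.
- dish: Kit 2's dish: round, shallow, flat-floored steel dish, 190 mm in outer diameter, 20 mm high, fixed to the bench; wall and floor 4 mm thick, so inside it is 182 mm across with its floor at z = 4 mm. Origin at the centre of its underside, z up.
- tall_bottle: Tall round brown glass bottle, 135 mm high, body 52 mm in diameter up to z = 85 mm, then a sloping shoulder; white screw cap 28 mm in diameter from z = 111 to 135 mm. About 0.26 kg. Stands upright on the table at the start; origin at the centre of its underside, z up.
- square_bottle: Whitish, half-clear bottle of square section, body 46 x 46 mm (x and y along its sides) up to z = 70 mm, 105 mm high in all; round cap 28 mm in diameter from z = 81 to 105 mm. About 0.2 kg. Stands upright on the table at the start; origin at the centre of its underside, z up.
- jar: Squat round white jar, 56 mm high; body 54 mm in diameter, lid 58 mm in diameter from z = 36 to 56 mm. About 0.12 kg. Stands upright on the table at the start; origin at the centre of its underside, z up.
- dropper: Small round white dropper bottle: body 28 mm in diameter up to z = 42 mm, above it a tapering nozzle, 64 mm high in all. About 0.04 kg. Stands upright on the table at the start; origin at the centre of its underside, z up.
- tube: Slender white sample tube with a flat foot, 24 mm in diameter, 105 mm high; white cap 28 mm in diameter from z = 89 to 105 mm; a black ring mark around it 40 mm above its foot. About 0.05 kg. Stands upright on the table at the start; origin at the centre of its underside, z up.
- short_bottle: Bystander, belongs to neither kit: short round brown glass bottle, 92 mm high, 42 mm in diameter, white cap 28 mm in diameter. Loose; leave it alone. Stands upright on the table at the start; origin at the centre of its underside, z up.
- beaker: Bystander, belongs to neither kit: empty open glass beaker, 70 mm high, 56 mm across the rim. Loose; leave it alone. Stands upright on the table at the start; origin at the centre of its underside, z up.
Things that resemble listed ones, but are neither listed nor needed, are in the scene too. What is shaped like the tall_bottle but purple or yellow is not meant.

How it is judged:
At the end, for the whole second after the job is handed in: Tall bottle (middle bay) and jar (end bay) within 17 mm of the bay centre along the carrier, tube down the bore, ring within 4 mm of the block top; square bottle and dropper in the dish within 80 mm of its centre; all upright (0.12 rad), at rest on the floor. Short bottle, beaker moved under 30 mm (x of tall_bottle in the frame of carrier between -0.031 and 0.003 m and y of tall_bottle in the frame of carrier between -0.018 and 0.018 m and z of tall_bottle in the frame of carrier between 0 and 0.008 m and angle between each of tall_bottle, jar, tube, square_bottle, dropper, short_bottle, beaker's own z axis and vertical below 0.12 rad and linear speed of each of tall_bottle, jar, tube, square_bottle, dropper, short_bottle, beaker below 0.02 m/s and x of jar in the frame of carrier between 0.057 and 0.091 m and y of jar in the frame of carrier between -0.018 and 0.018 m and z of jar in the frame of carrier between 0 and 0.008 m and x of tube in the frame of carrier between -0.092 and -0.08 m and y of tube in the frame of carrier between -0.006 and 0.006 m and z of tube in the frame of carrier between 0.002 and 0.01 m and horizontal distance between each of square_bottle, dropper and dish below 0.08 m and z of square_bottle in the frame of dish between 0 and 0.008 m and z of dropper in the frame of dish between 0 and 0.008 m and distance of each of short_bottle, beaker from where it was at the start of the episode below 0.03 m); the robot touches nothing.
It fails at once if the short brown bottle or the beaker is shifted by more than 30 mm or knocked over ((distance of short_bottle from where it was at the start of the episode above 0.03 m or angle between short_bottle's own z axis and vertical above 0.5 rad) or (distance of beaker from where it was at the start of the episode above 0.03 m or angle between beaker's own z axis and vertical above 0.5 rad)).
It fails at once if one of the five kit things is dropped or thrown (faster than 0.7 m/s, a fall of 25 mm, with no finger on it) ((linear speed of tall_bottle above 0.7 m/s and contact force between tall_bottle and the fingers below 0.05 N) or (linear speed of jar above 0.7 m/s and contact force between jar and the fingers below 0.05 N) or (linear speed of tube above 0.7 m/s and contact force between tube and the fingers below 0.05 N) or (linear speed of square_bottle above 0.7 m/s and contact force between square_bottle and the fingers below 0.05 N) or (linear speed of dropper above 0.7 m/s and contact force between dropper and the fingers below 0.05 N)).
It fails at once if one of the five kit things is tipped over (angle between any of tall_bottle, jar, tube, square_bottle, dropper's own z axis and vertical above 1 rad).
It also fails if it takes over 134 s, if anything falls off the work surface, if the arm or the gripper's body presses on something with over 40 N, if the wrist force passes 120 N, or if a joint passes its speed limit or range.

## Working session

There is one attempt and no reset: what is moved stays moved. The work goes in short steps, Python scripts to look and compute and a shell command to move; the robot and the scene stay as the last step left them, time stands still between calls to the robot, and variables do not carry over. Pictures are saved under pics/ and viewed, at most 14 in all, crops included, and the job is handed in when it is done.

```bash
mkdir -p pics; python3 - <<'E'
from cell import robot
import cv2
for n in("top","scene"):
    im=robot.read_camera(n); cv2.imwrite(f"pics/{n}1.png",im[:,:,::-1])
    print(n,robot.camera_model(n))
print(robot.camera_model("wrist")); s=robot.observe(); print(s)
E
```

```text
top {'camera_matrix': array([[602.25970054,   0.        , 321.15125094],
       [  0.        , 602.25970054, 244.12037882],
       [  0.        ,   0.        ,   1.        ]]), 'position': array([ 0.38298494, -0.0228985 ,  1.23184715]), 'attitude': array([-3.03600863,  0.0178802 , -1.57457108])}
scene {'camera_matrix': array([[613.16078345,   0.        , 325.397297  ],
       [  0.        , 613.16078345, 236.01800142],
       [  0.        ,   0.        ,   1.        ]]), 'position': array([ 1.29950457, -0.21501508,  0.69203902]), 'attitude': array([-2.2524416 , -0.00897866,  1.32519347])}
{'camera_matrix': array([[432.76351494,   0.        , 322.7232226 ],
       [  0.        , 432.76351494, 241.31007973],
       [  0.        ,   0.        ,   1.        ]]), 'mount': array([[ 8.87185668e-04, -9.63026845e-01, -2.69403988e-01,
         7.21796158e-02],
       [ 9.99999409e-01,  1.02367811e-03, -3.66157754e-04,
         8.51094186e-04],
       [ 6.28402713e-04, -2.69403504e-01,  9.63027184e-01,
        -1.70724303e-01],
       [ 0.00000000e+00,  0.00000000e+00,  0.00000000e+00,
         1.00000000e+00]])}
{'time': 0.1, 'qpos': array([-1.27395963e+00,  3.42634621e-01,  1.52493055e+00,  2.03518501e-05,
        1.27540704e+00, -1.46010525e-01]), 'qvel': array([-7.14238149e-04, -7.34220706e-04, -6.59617063e-04, -8.62928974e-05,
        3.68646755e-04, -1.27542667e-03]), 'joint_efforts': array([ 3.82853817e-03, -4.32003665e+01, -2.44696641e+01,  7.20972405e-02,
        5.25419530e-02, -4.64104096e-05]), 'tool_pos': array([ 0.22487642, -0.47397234,  0.21322088]), 'tool_rot': array([-3.14023061e+00, -2.19970094e-04,  4.42841132e-01]), 'contact_force': array([-0.07972875,  1.05523806, -0.35436837]), 'torque': array([-0.00208854, -0.02453544,  0.0107315 ]), 'grip_force': 0.0, 'opening': 0.09184304908124975}
```

View pics/top1.png

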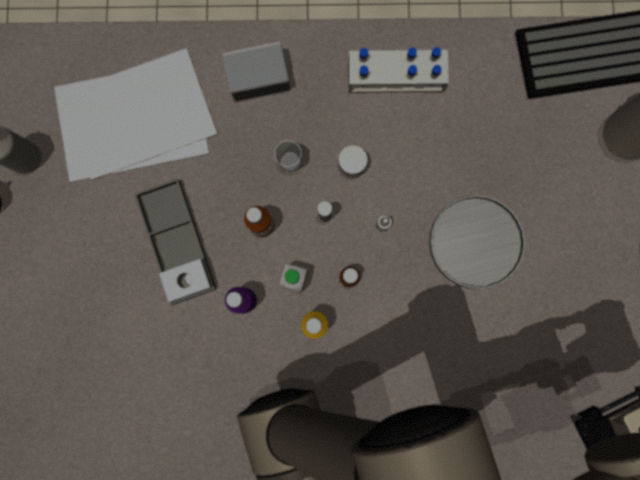

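View pics/scene1.png

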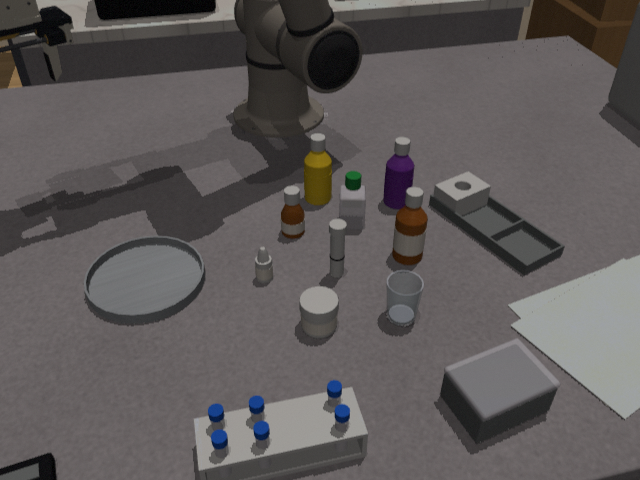

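The top view shows the tall bottle's cap at about (254,215), tube (325,209), jar (353,160), dropper (384,222), square bottle's green cap (292,276), short bottle (350,276), beaker (288,156), dish (477,242) and the carrier's bore (184,281). The scene view agrees. I'll enlarge crops for better pixel positions.

```bash
cat >h.py <<'E'
import numpy as np
from scipy.spatial.transform import Rotation as Ro
from cell import robot
def cam(n,s=None):
    m=robot.camera_model(n)
    if n!="wrist": return m["camera_matrix"],np.array(m["position"]),Ro.from_euler('xyz',m["attitude"]).as_matrix()
    s=s or robot.observe(); R=Ro.from_euler('xyz',s["tool_rot"]).as_matrix(); M=m["mount"]
    return m["camera_matrix"],s["tool_pos"]+R@M[:3,3],R@M[:3,:3]
def world(c,u,v,z):
    K,p,R=c; d=R@np.linalg.solve(K,[u,v,1.]); return p+d*(z-p[2])/d[2]
def proj(c,P):
    K,p,R=c; q=K@(R.T@(np.array(P)-p)); return q[:2]/q[2]
def togo(x,y,z,yaw=None):
    "rows' shift along tool axes & turn, from present pose (tool taken as pointing straight down)"
    s=robot.observe(); a=s["tool_rot"][2]; d=np.array([x,y,z])-s["tool_pos"]
    R=Ro.from_euler('xyz',[np.pi,0,a]).as_matrix()
    t=0 if yaw is None else -((yaw-a+np.pi/2)%np.pi-np.pi/2)
    print("tool",s["tool_pos"].round(4),"yaw",a.round(3),"q6",s["qpos"][5].round(2),"t",round(s["time"],2),"go",(R.T@d).round(4),"turn",round(t,3),"|d|",np.linalg.norm(d).round(3))
E
python3 - <<'E'
from h import *
import cv2
im=cv2.imread("pics/top1.png")
a=im[140:340,220:420]; cv2.imwrite("pics/a.png",cv2.resize(a,(600,600),interpolation=2))
b=im[170:320,120:280]; cv2.imwrite("pics/b.png",cv2.resize(b,(640,600),interpolation=2))
c=cam("top")
for n,u,v,z in [("tall",254,215,.135),("tube",325,209,.105),("jar",353,160,.056),("drop",384,222,.064),("sq",292,276,.105),("short",350,276,.092),("beaker",289,148,.07),("purple",236,299,.135),("yellow",314,325,.135),("dish",477,242,.02),("bore",184,281,.046)]:
    print(n,world(c,u,v,z).round(3))
E
```

```text
tall [0.554 0.12  0.135]
tube [ 0.569 -0.011  0.105]
jar [ 0.676 -0.066  0.056]
drop [ 0.55  -0.125  0.064]
sq [0.443 0.052 0.105]
short [ 0.443 -0.057  0.092]
beaker [0.698 0.06  0.07 ]
purple [0.4   0.152 0.135]
yellow [0.352 0.01  0.135]
dish [ 0.514 -0.316  0.02 ]
bore [0.437 0.269 0.046]
```

View pics/a.png

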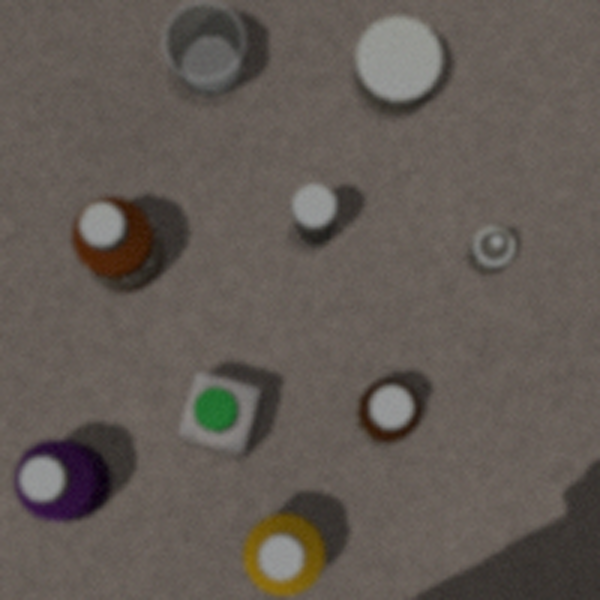

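View pics/b.png

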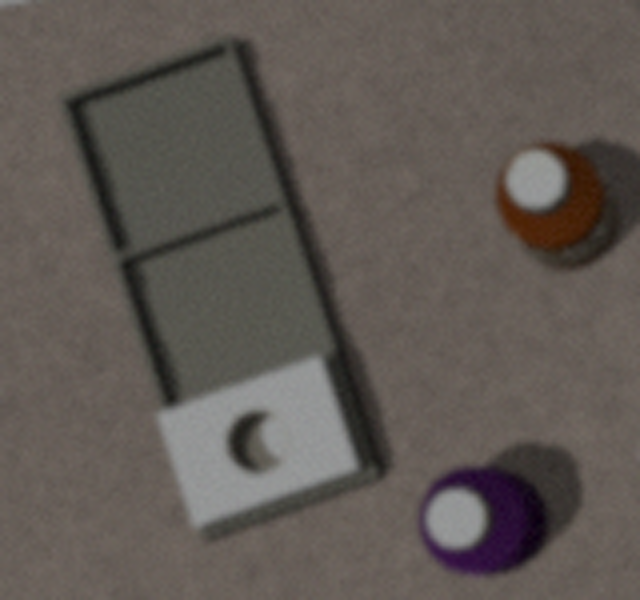

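```bash
python3 - <<'E'
from h import *
c=cam("top")
A=lambda u,v,z:world(c,(u+.5)/3-.5+220,(v+.5)/3-.5+140,z)
B=lambda u,v,z:world(c,(u+.5)/4-.5+120,(v+.5)/4-.5+170,z)
for n,u,v,z in [("tall",102,226,.135),("tube",314,206,.105),("jar",399,59,.056),("drop",493,244,.064),("sq",216,409,.105),("short",390,407,.092),("beaker",206,45,.07),("purple",42,479,.135),("yellow",282,556,.135)]:
    print(n,A(u,v,z).round(4))
q=np.array([A(*p,.07) for p in [(203,373),(260,387),(240,455),(180,435)]]);print("sq",q.mean(0).round(4));e=np.diff(np.vstack([q,q[:1]]),axis=0);print(np.linalg.norm(e,axis=1),np.degrees(np.arctan2(e[:,1],e[:,0])))
k=np.array([B(*p,.046) for p in [(160,410),(325,355),(362,468),(197,530)]])
f=np.array([B(*p,.022) for p in [(68,100),(238,40)]])
bore=B(256,442,.046);m=k.mean(0);F=f.mean(0)
print("block",m,"bore",bore,"far",F,"len(206)",np.linalg.norm((F-m)[:2]),"widths",np.linalg.norm(k[0]-k[1]),np.linalg.norm(k[3]-k[2]),np.linalg.norm(f[0]-f[1]))
d=(F-m)[:2];d/=np.linalg.norm(d);print("yaw",np.arctan2(d[1],d[0]))
o=m[:2]+d*.086; o2=F[:2]-d*.120; print("origin",o,o2); O=(o+o2)/2
for n,x in(("bore",-.086),("mid",-.014),("end",.074)):print(n,(O+d*x).round(4))
dd=world(c,477,242,.02);print("dish",dd)
E
```

```text
tall [0.554  0.1206 0.135 ]
tube [ 0.5706 -0.0095  0.105 ]
jar [ 0.6771 -0.0658  0.056 ]
drop [ 0.5516 -0.1255  0.064 ]
sq [0.4428 0.0523 0.105 ]
short [ 0.4442 -0.0567  0.092 ]
beaker [0.6841 0.0615 0.07  ]
purple [0.3992 0.1558 0.135 ]
yellow [0.3525 0.0104 0.135 ]
sq [0.4424 0.0515 0.07  ]
[0.03792359 0.04550275 0.04073451 0.04250306] [-104.07896922  163.5363539    71.40475722  -20.2619314 ]
block [0.4394512 0.267416  0.046    ] bore [0.4387583  0.26988476 0.046     ] far [0.63076368 0.33270428 0.022     ] len(206) 0.20214604080568227 widths 0.08583114877136806 0.08644379184232359 0.09206814201907576
yaw 0.3288721498923461
origin [0.52084223 0.29519192] [0.51719481 0.29394718]
bore [0.4376 0.2668]
mid [0.5058 0.29  ]
end [0.5891 0.3185]
dish [ 0.51403155 -0.31583112  0.02      ]
```

The crops pin the objects, and the sizes agree: block width is 86 mm and the far rim to block spacing is 202 mm against 206 mm. Going for the dropper first, with the fingers closing along world x.

```bash
python3 -c "
from h import *
togo(.5516,-.1255,.16,np.pi/2)"
```

```text
tool [ 0.2249 -0.474   0.2132] yaw 0.443 q6 -0.15 t 0.1 go [ 0.4445 -0.1749  0.0532] turn -1.128 |d| 0.481
```

```bash
python3 -m jog '[[[1,0,0,0,-0.12],[1,0,0,0,-0.24],[1,0,0,0,-0.36],[1,0,0,0,-0.48],[1,0,0,0,-0.6]]]' 10
python3 -m jog '[[[1,0,0,0,-0.12],[1,0,0,0,-0.24],[1,0,0,0,-0.36],[1,0,0,0,-0.48],[1,0,0,0,-0.528]]]'
python3 -m jog '[[[1,0.027,0.025,0,0],[1,0.054,0.05,0,0],[1,0.081,0.075,0,0],[1,0.108,0.1,0,0],[1,0.135,0.125,0,0]]]'
python3 -m jog '[[[1,0.027,0.025,0.01,0],[1,0.054,0.05,0.02,0],[1,0.081,0.075,0.03,0],[1,0.108,0.1,0.04,0],[1,0.135,0.125,0.05,0]]]'
python3 -m jog '[[[1,0.027,0.025,0,0],[1,0.054,0.05,0,0],[1,0.078,0.076,0,0],[1,0.078,0.076,0,0],[1,0.078,0.076,0,0]]]'
python3 - <<'E'
from h import *
import cv2
togo(.5516,-.1255,.16,np.pi/2)
s=robot.observe();c=cam("wrist",s);im=robot.read_camera("wrist");cv2.imwrite("pics/w1.png",im[:,:,::-1])
for P in [(.5516,-.1255,.064),(.5516,-.1255,0),(.5706,-.0095,.105),(.6771,-.0658,.056)]:print(proj(c,P).round(0))
E
```

```text
time: 0.52
tool_pos: [0.2249, -0.4741, 0.2134]
tool_rot: [-3.141, -0.001, 1.049]
contact_force: [-0.4, -0.3, 0.1]
opening: 0.0916
grip_force: 0.0
time: 0.93
tool_pos: [0.2249, -0.4741, 0.2134]
tool_rot: [-3.141, -0.001, 1.577]
contact_force: [-1.4, -0.0, -0.4]
opening: 0.0919
grip_force: 0.0
time: 1.35
tool_pos: [0.3506, -0.3378, 0.2135]
tool_rot: [-3.141, -0.001, 1.57]
contact_force: [0.4, -0.8, -0.1]
opening: 0.092
grip_force: 0.0
time: 1.77
tool_pos: [0.4758, -0.2027, 0.1631]
tool_rot: [-3.141, -0.0, 1.571]
contact_force: [0.5, -0.8, -0.5]
opening: 0.092
grip_force: 0.0
time: 2.18
tool_pos: [0.5516, -0.1248, 0.1631]
tool_rot: [-3.141, -0.0, 1.574]
contact_force: [0.1, 0.8, -0.4]
opening: 0.0916
grip_force: 0.0
tool [ 0.5516 -0.1248  0.1631] yaw 1.574 q6 -0.36 t 2.18 go [-0.0007  0.      0.0031] turn 0.003 |d| 0.003
[323. 237.]
[323. 216.]
[363.  27.]
[524. 142.]
```

View pics/w1.png

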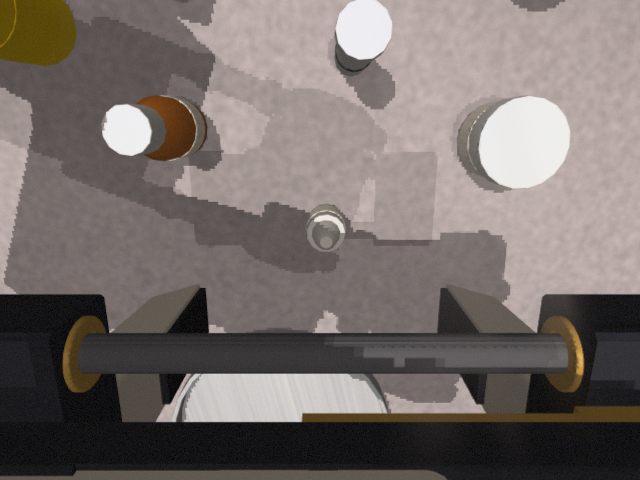

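The dropper shows at (326,237) against a predicted (323,237). Tube and jar are within 2 px of prediction, so the map holds to about 1 mm. Down for the grasp.

```bash
python3 -m jog '[[[1,0,0.001,0.03,0],[1,0,0.001,0.06,0],[1,0,0.001,0.09,0],[1,0,0.001,0.12,0],[1,0,0.001,0.144,0]]]' 10
python3 -m jog '[[[-1,0,0,0,0],[-1,0,0,0,0],[-1,0,0,0,0],[-1,0,0,0,0],[-1,0,0,0,0]]]' 10
python3 -m jog '[[[-1,0,0,0,0],[-1,0,0,0,0],[-1,0,0,-0.01,0],[-1,0,0,-0.03,0],[-1,0,0,-0.06,0]]]' 10
```

```text
time: 2.65
tool_pos: [0.5501, -0.1274, 0.0178]
tool_rot: [-3.139, -0.0, 1.569]
contact_force: [0.5, 0.4, 0.0]
opening: 0.0918
grip_force: 0.0
time: 3.07
tool_pos: [0.553, -0.127, 0.0217]
tool_rot: [3.139, 0.001, 1.571]
contact_force: [-0.1, 0.5, -0.5]
opening: 0.0633
grip_force: 0.0
time: 3.48
tool_pos: [0.5504, -0.1257, 0.0791]
tool_rot: [-3.137, -0.002, 1.571]
contact_force: [0.7, -0.3, -0.5]
opening: 0.0299
grip_force: 0.0
```

The fingers need longer to shut. I'll reopen part way, go back down and wait.

```bash
python3 -m jog '[[[0.1,0,0,0,0],[0.1,0,0,0,0],[0.1,0,0,0,0],[0.1,0,0,0,0],[0.1,0,0,0,0]]]' 10
python3 - <<'E'
from h import *
import cv2
togo(.5526,-.1255,.019,np.pi/2)
s=robot.observe();c=cam("wrist",s);im=robot.read_camera("wrist");cv2.imwrite("pics/w2.png",im[:,:,::-1])
E
```

```text
time: 3.9
tool_pos: [0.5513, -0.1262, 0.0789]
tool_rot: [-3.14, -0.001, 1.571]
contact_force: [-0.6, -0.2, -0.1]
opening: 0.0501
grip_force: 0.0
tool [ 0.5513 -0.1262  0.0789] yaw 1.571 q6 -0.36 t 3.9 go [0.0007 0.0013 0.0599] turn -0.0 |d| 0.06
```

View pics/w2.png

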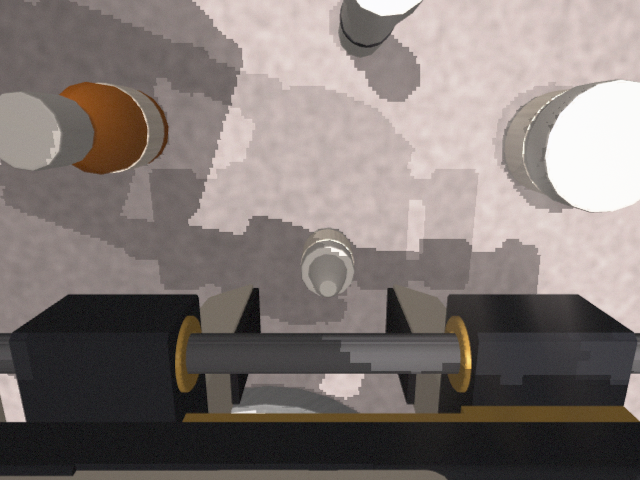

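The dropper still stands upright at (328,265), midway between the fingers. Down again, close fully, then lift.

```bash
python3 -m jog '[[[0.1,0,0.001,0.02,0],[0.1,0,0.001,0.04,0],[0.1,0,0.001,0.055,0],[0.1,0,0.001,0.06,0],[0.1,0,0.001,0.06,0]]]' 10
python3 -m jog '[[[-1,0,0,0,0],[-1,0,0,0,0],[-1,0,0,0,0],[-1,0,0,0,0],[-1,0,0,0,0]]]' 10
python3 -m jog '[[[-1,0,0,0,0],[-1,0,0,0,0],[-1,0,0,-0.01,0],[-1,0,0,-0.03,0],[-1,0,0,-0.05,0]]]' 10
python3 -m jog '[[[-1,-0.025,-0.006,-0.01,0],[-1,-0.05,-0.012,-0.01,0],[-1,-0.075,-0.018,-0.01,0],[-1,-0.1,-0.024,-0.01,0],[-1,-0.12,-0.03,-0.01,0]]]' 10
python3 -m jog '[[[-1,-0.015,-0.004,0,0],[-1,-0.025,-0.007,0,0],[-1,-0.03,-0.008,0,0],[-1,-0.03,-0.008,0,0],[-1,-0.03,-0.008,0,0]]]' 10
python3 -c "
from h import *
togo(.514,-.276,.023)"
```

```text
time: 4.37
tool_pos: [0.5518, -0.126, 0.0181]
tool_rot: [-3.138, -0.001, 1.571]
contact_force: [0.6, 0.1, 0.8]
opening: 0.0501
grip_force: 0.0
time: 4.78
tool_pos: [0.5535, -0.1266, 0.0206]
tool_rot: [3.14, 0.001, 1.571]
contact_force: [0.1, 0.7, 1.7]
opening: 0.0275
grip_force: 10.0
time: 5.2
tool_pos: [0.5521, -0.1261, 0.07]
tool_rot: [-3.139, -0.001, 1.571]
contact_force: [-0.0, 0.1, -1.0]
opening: 0.0275
grip_force: 10.0
time: 5.62
tool_pos: [0.5224, -0.248, 0.0804]
tool_rot: [3.142, 0.0, 1.57]
contact_force: [-0.7, -0.5, -0.1]
opening: 0.0275
grip_force: 10.0
time: 6.03
tool_pos: [0.515, -0.2758, 0.0799]
tool_rot: [-3.141, -0.0, 1.571]
contact_force: [-0.0, -0.8, -0.9]
opening: 0.0273
grip_force: 10.0
tool [ 0.515  -0.2758  0.0799] yaw 1.571 q6 -0.62 t 6.03 go [-0.0002 -0.001   0.0569] turn 0 |d| 0.057
```

```bash
python3 -m jog '[[[-1,0,0,0.015,0],[-1,0,0,0.03,0],[-1,0,0,0.045,0],[-1,0,0,0.052,0],[-1,0,0,0.054,0]]]' 10
python3 -m jog '[[[-1,0,0,0.001,0],[-1,0,0,0.002,0],[-1,0,0,0.002,0],[-1,0,0,0.002,0],[-1,0,0,0.002,0]]]' 10
```

```text
time: 6.45
tool_pos: [0.5145, -0.2748, 0.0247]
tool_rot: [-3.139, -0.002, 1.572]
contact_force: [-2.6, 1.3, 6.7]
opening: 0.0276
grip_force: 10.0
time: 6.87
tool_pos: [0.5156, -0.2766, 0.0247]
tool_rot: [3.14, 0.001, 1.571]
contact_force: [0.2, 1.4, 3.6]
opening: 0.0271
grip_force: 10.0
```

Contact felt at the dish floor. Release, rise, and travel to the square bottle.

```bash
python3 -m jog '[[[0.1,0,0,0,0],[0.1,0,0,0,0],[0.1,0,0,0,0],[0.1,0,0,0,0],[0.1,0,0,0,0]]]' 10
python3 -m jog '[[[0.1,0,0,-0.01,0],[0.1,0,0,-0.04,0],[0.1,0,0,-0.08,0],[0.1,0,0,-0.12,0],[0.1,0,0,-0.16,0]]]' 10
python3 -m jog '[[[0.1,0.035,-0.008,-0.01,0],[0.1,0.07,-0.016,-0.02,0],[0.1,0.105,-0.024,-0.02,0],[0.1,0.14,-0.032,-0.02,0],[0.1,0.175,-0.04,-0.02,0]]]'
python3 -m jog '[[[0.1,0.035,-0.007,0,0],[0.1,0.07,-0.014,0,0],[0.1,0.105,-0.021,0,0],[0.1,0.14,-0.028,0,0],[0.1,0.154,-0.033,0,0]]]'
python3 -m jog '[[[0.1,0,0,0,0],[0.1,0,0,0,0]]]'
python3 - <<'E'
from h import *
import cv2
togo(.443,.052,.089)
s=robot.observe();c=cam("wrist",s);im=robot.read_camera("wrist");cv2.imwrite("pics/w3.png",im[:,:,::-1])
for P in [(.443,.052,.105),(.4442,-.0567,.092),(.554,.1206,.135)]:print(proj(c,P).round(0))
E
```

```text
time: 7.28
tool_pos: [0.5148, -0.2764, 0.0237]
tool_rot: [-3.141, -0.0, 1.571]
contact_force: [-0.1, 0.0, 0.7]
opening: 0.0499
grip_force: 0.0
time: 7.7
tool_pos: [0.5146, -0.2761, 0.1863]
tool_rot: [-3.142, 0.0, 1.571]
contact_force: [1.0, -0.3, 0.0]
opening: 0.0506
grip_force: 0.0
time: 8.12
tool_pos: [0.4743, -0.1, 0.2049]
tool_rot: [3.14, 0.001, 1.57]
contact_force: [0.4, 0.6, -0.2]
opening: 0.0505
grip_force: 0.0
time: 8.53
tool_pos: [0.4408, 0.056, 0.2047]
tool_rot: [3.141, -0.001, 1.573]
contact_force: [0.8, -0.1, 0.0]
opening: 0.0508
grip_force: 0.0
time: 8.7
tool_pos: [0.442, 0.053, 0.2045]
tool_rot: [3.14, 0.001, 1.573]
contact_force: [1.4, -0.1, 1.0]
opening: 0.0503
grip_force: 0.0
tool [0.442  0.053  0.2045] yaw 1.573 q6 -0.05 t 8.7 go [-0.001   0.001   0.1155] turn 0 |d| 0.116
[324. 237.]
[325. 374.]
[531. 129.]
```

View pics/w3.png

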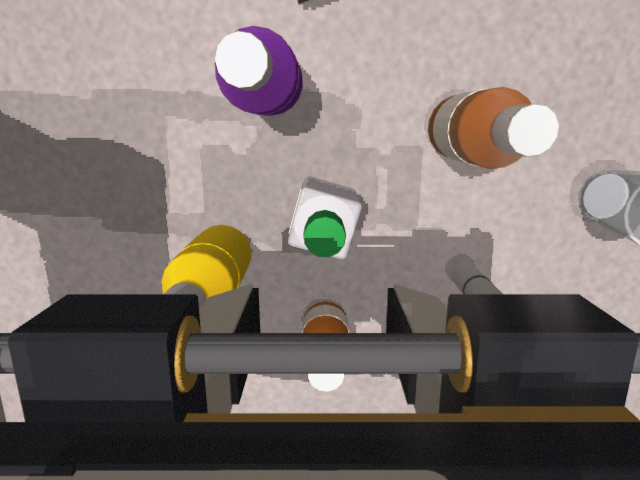

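The cap is at (325,234) against a predicted (324,237), and the fingers are clear of the yellow bottle. Grip the cap.

```bash
python3 -m jog '[[[0.1,0,0.001,0.03,0],[0.1,0,0.001,0.06,0],[0.1,0,0.001,0.09,0],[0.1,0,0.001,0.11,0],[0.1,0,0.001,0.114,0]]]' 10
python3 -m jog '[[[0.1,0,0,0,0],[-1,0,0,0,0],[-1,0,0,0,0],[-1,0,0,0,0],[-1,0,0,0,0]]]' 25
python3 -m jog '[[[-1,0,0,0,0],[-1,0,0,0,0],[-1,0,0,0,0],[-1,0,0,-0.005,0],[-1,0,0,-0.015,0]]]' 25
python3 -m jog '[[[-1,0,0,-0.02,0],[-1,0,0,-0.04,0],[-1,0,0,-0.06,0],[-1,0,0,-0.08,0],[-1,0,0,-0.1,0]]]' 25
python3 -c "
from h import *
togo(.514,-.356,.22)"
```

```text
time: 9.17
tool_pos: [0.4412, 0.0513, 0.0869]
tool_rot: [-3.136, 0.0, 1.569]
contact_force: [-0.7, -0.3, -0.5]
opening: 0.0504
grip_force: 0.0
time: 9.58
tool_pos: [0.4437, 0.0525, 0.0909]
tool_rot: [3.139, 0.0, 1.571]
contact_force: [-0.7, -0.3, 0.5]
opening: 0.0286
grip_force: 0.3
time: 10.0
tool_pos: [0.4422, 0.0527, 0.1045]
tool_rot: [-3.139, -0.0, 1.571]
contact_force: [0.5, 0.5, -1.1]
opening: 0.0136
grip_force: 0.0
time: 10.42
tool_pos: [0.4428, 0.0527, 0.2062]
tool_rot: [3.141, 0.0, 1.571]
contact_force: [0.0, 0.3, -0.3]
opening: 0.0006
grip_force: 0.0
tool [0.4428 0.0527 0.2062] yaw 1.571 q6 -0.05 t 10.42 go [-0.4087  0.0711 -0.0138] turn 0 |d| 0.415
```

The fingers closed on nothing, so I'll look.

```bash
python3 - <<'E'
from h import *
import cv2
s=robot.observe();c=cam("wrist",s);im=robot.read_camera("wrist");cv2.imwrite("pics/w4.png",im[:,:,::-1])
im=robot.read_camera("scene")
cv2.imwrite("pics/s4.png",cv2.resize(im[120:320,220:460,::-1],(720,600)))
for P in [(.443,.052,.105),(.4442,-.0567,.092),(.554,.1206,.135)]:print(proj(c,P).round(0))
E
```

```text
[323. 236.]
[324. 372.]
[528. 128.]
```

View pics/w4.png

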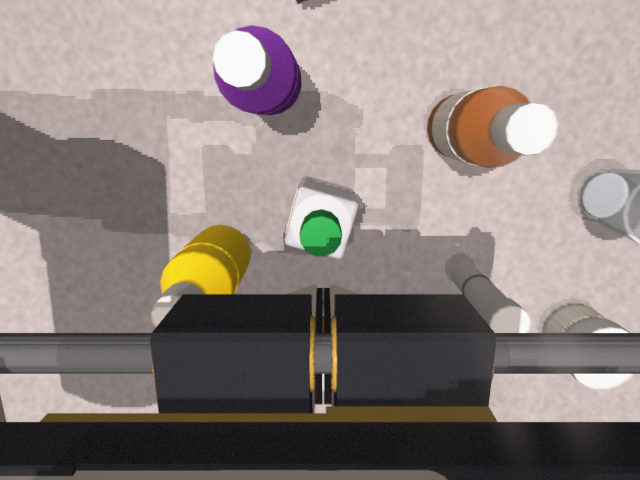

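View pics/s4.png

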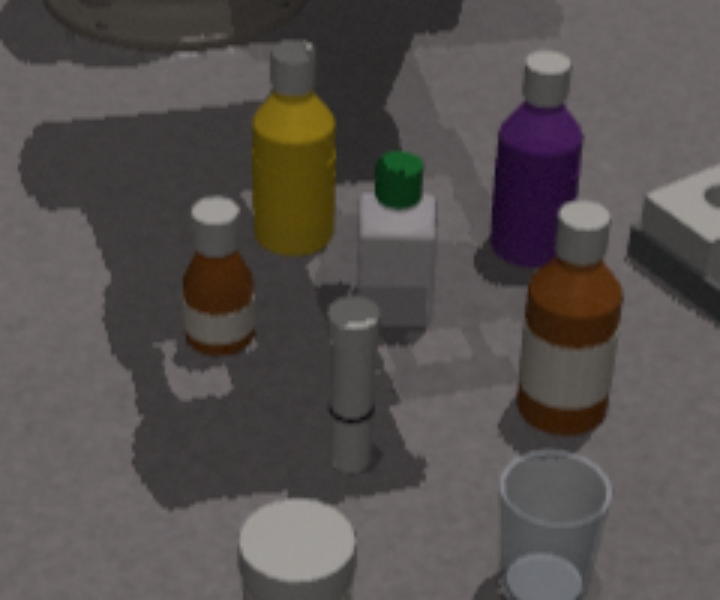

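Nothing was disturbed: all bottles stand, and the green cap is at (320,233), only 1–2 mm off. The smooth cap slid out of the pads, so I'll take the square bottle by its body instead, with the grasp point at z 63 mm and the fingers aligned with its sides.

```bash
python3 -m jog '[[[1,0,0,0,0.1],[1,0,0,0,0.2],[1,0,0,0,0.31],[1,0,0,0,0.31],[1,0,0,0,0.31]]]' 25
python3 -m jog '[[[1,0,0,0,0],[1,0,0,0,0],[1,0,0,0,0],[1,0,0,0,0],[1,0,0,0,0]]]' 25
python3 -m jog '[[[1,0,0,0,0],[1,0,0,0,0],[1,0,0,0,0],[1,0,0,0,0],[1,0,0,0,0]]]' 25
python3 -c "
from h import *
togo(.442,.053,.052)"
```

```text
time: 10.93
tool_pos: [0.4426, 0.0527, 0.2043]
tool_rot: [-3.141, 0.0, 1.264]
contact_force: [-1.2, 0.3, -0.2]
opening: 0.0291
grip_force: 0.0
time: 11.35
tool_pos: [0.443, 0.0526, 0.2048]
tool_rot: [3.142, 0.0, 1.261]
contact_force: [0.3, -0.5, -0.5]
opening: 0.0624
grip_force: 0.0
time: 11.77
tool_pos: [0.443, 0.0526, 0.2048]
tool_rot: [3.141, 0.0, 1.261]
contact_force: [-0.2, -0.1, 0.2]
opening: 0.0908
grip_force: 0.0
tool [0.443  0.0526 0.2048] yaw 1.261 q6 0.26 t 11.77 go [ 1.000e-04 -1.000e-03  1.528e-01] turn 0 |d| 0.153
```

```bash
python3 -m jog '[[[1,0,-0.001,0.03,0],[1,0,-0.001,0.065,0],[1,0,-0.001,0.1,0],[1,0,-0.001,0.135,0],[1,0,-0.001,0.152,0]]]' 25
python3 -m jog '[[[-1,0,0,0,0],[-1,0,0,0,0],[-1,0,0,0,0],[-1,0,0,0,0],[-1,0,0,0,0]]]' 25
python3 -m jog '[[[-1,0,0,0,0],[-1,0,0,0,0],[-1,0,0,0,0],[-1,0,0,0,0],[-1,0,0,0,0]]]' 25
python3 -m jog '[[[-1,0,0,-0.01,0],[-1,0,0,-0.025,0],[-1,0,0,-0.05,0],[-1,0,0,-0.08,0],[-1,0,0,-0.11,0]]]' 25
python3 -c "
from h import *
togo(.514,-.356,.056)"
```

```text
time: 12.18
tool_pos: [0.4399, 0.053, 0.0496]
tool_rot: [-3.137, 0.001, 1.261]
contact_force: [-0.6, 0.0, 0.9]
opening: 0.0918
grip_force: 0.0
time: 12.6
tool_pos: [0.4431, 0.0529, 0.0542]
tool_rot: [3.139, -0.001, 1.261]
contact_force: [0.1, -0.6, 0.4]
opening: 0.0629
grip_force: 0.0
time: 13.02
tool_pos: [0.4422, 0.053, 0.0533]
tool_rot: [3.141, -0.0, 1.261]
contact_force: [-0.4, -0.0, 5.5]
opening: 0.0454
grip_force: 24.9
time: 13.43
tool_pos: [0.4412, 0.0529, 0.1634]
tool_rot: [-3.139, 0.001, 1.261]
contact_force: [0.2, 0.4, -1.9]
opening: 0.0454
grip_force: 24.9
tool [0.4412 0.0529 0.1634] yaw 1.261 q6 0.26 t 13.43 go [-0.3672  0.1941  0.1074] turn 0 |d| 0.429
```

Firm hold at 45.4 mm and 25 N. Carry it to the dish.

```bash
python3 -m jog '[[[-1,-0.015,0.008,-0.01,0],[-1,-0.035,0.018,-0.01,0],[-1,-0.06,0.031,-0.01,0],[-1,-0.085,0.045,-0.01,0],[-1,-0.11,0.058,-0.01,0]]]' 25
python3 -m jog '[[[-1,-0.025,0.013,0,0],[-1,-0.05,0.026,0,0],[-1,-0.075,0.04,0,0],[-1,-0.1,0.053,0,0],[-1,-0.125,0.066,0,0]]]' 25
python3 -m jog '[[[-1,-0.025,0.013,0,0],[-1,-0.05,0.026,0,0],[-1,-0.075,0.04,0,0],[-1,-0.1,0.053,0,0],[-1,-0.12,0.064,0,0]]]' 25
python3 -m jog '[[[-1,-0.008,0.004,0,0],[-1,-0.012,0.006,0,0],[-1,-0.012,0.006,0,0],[-1,-0.012,0.006,0,0],[-1,-0.012,0.006,0,0]]]' 25
python3 -c "
from h import *
togo(.514,-.356,.058)"
```

```text
time: 13.85
tool_pos: [0.4635, -0.0706, 0.1726]
tool_rot: [-3.141, 0.0, 1.261]
contact_force: [0.5, -0.1, -2.9]
opening: 0.0451
grip_force: 24.9
time: 14.27
tool_pos: [0.4881, -0.21, 0.1723]
tool_rot: [-3.141, -0.0, 1.261]
contact_force: [0.7, -0.5, -1.3]
opening: 0.0453
grip_force: 24.9
time: 14.68
tool_pos: [0.5124, -0.3444, 0.172]
tool_rot: [-3.14, -0.0, 1.26]
contact_force: [0.1, -0.5, -2.8]
opening: 0.0453
grip_force: 24.9
time: 15.1
tool_pos: [0.5148, -0.3544, 0.1729]
tool_rot: [-3.141, -0.0, 1.262]
contact_force: [0.2, 0.3, -1.3]
opening: 0.0455
grip_force: 24.9
tool [ 0.5148 -0.3544  0.1729] yaw 1.262 q6 -0.42 t 15.1 go [-0.0018 -0.0003  0.1149] turn 0 |d| 0.115
```

```bash
python3 -m jog '[[[-1,-0.002,0,0.025,0],[-1,-0.002,0,0.05,0],[-1,-0.002,0,0.075,0],[-1,-0.002,0,0.095,0],[-1,-0.002,0,0.105,0]]]' 25
python3 -m jog '[[[-1,0,0,0.003,0],[-1,0,0,0.006,0],[-1,0,0,0.009,0],[-1,0,0,0.01,0],[-1,0,0,0.01,0]]]' 25
```

```text
time: 15.52
tool_pos: [0.5132, -0.3555, 0.0654]
tool_rot: [-3.138, -0.002, 1.262]
contact_force: [-0.9, 0.5, -2.5]
opening: 0.0455
grip_force: 24.9
time: 15.93
tool_pos: [0.5146, -0.3579, 0.0586]
tool_rot: [3.14, 0.001, 1.261]
contact_force: [-0.4, -0.2, -2.4]
opening: 0.0453
grip_force: 24.9
```

```bash
python3 -m jog '[[[-1,0,0,0.001,0],[-1,0,0,0.002,0],[-1,0,0,0.002,0],[-1,0,0,0.002,0],[-1,0,0,0.002,0]]]' 25
```

```text
time: 16.35
tool_pos: [0.5146, -0.3581, 0.0573]
tool_rot: [3.14, 0.001, 1.261]
contact_force: [-0.6, 1.6, 5.0]
opening: 0.0455
grip_force: 24.9
```

Touchdown felt. Release, rise, and turn towards the carrier's alignment for the jar.

```bash
python3 -m jog '[[[1,0,0,0,0],[1,0,0,0,0],[1,0,0,0,0],[1,0,0,0,0],[1,0,0,0,0]]]' 25
python3 -m jog '[[[1,0,0,-0.01,0],[1,0,0,-0.04,0],[1,0,0,-0.08,0],[1,0,0,-0.12,0],[1,0,0,-0.15,0]]]' 25
python3 -m jog '[[[1,0,0,0,0.12],[1,0,0,0,0.24],[1,0,0,0,0.36],[1,0,0,0,0.48],[1,0,0,0,0.6]]]'
python3 -m jog '[[[1,0,0,0,0.12],[1,0,0,0,0.24],[1,0,0,0,0.332],[1,0,0,0,0.332]]]'
python3 -c "
from h import *
togo(.6771,-.0658,.2,.329)"
```

```text
time: 16.77
tool_pos: [0.5142, -0.3577, 0.0557]
tool_rot: [-3.142, -0.0, 1.261]
contact_force: [-0.0, -0.1, 0.1]
opening: 0.0741
grip_force: 0.0
time: 17.18
tool_pos: [0.5147, -0.3581, 0.2102]
tool_rot: [3.138, 0.002, 1.261]
contact_force: [1.2, -0.7, -0.9]
opening: 0.0916
grip_force: 0.0
time: 17.6
tool_pos: [0.5142, -0.3576, 0.2067]
tool_rot: [3.141, -0.0, 0.655]
contact_force: [0.0, 0.4, -0.3]
opening: 0.0919
grip_force: 0.0
time: 17.93
tool_pos: [0.5142, -0.3577, 0.2066]
tool_rot: [3.141, -0.0, 0.326]
contact_force: [0.6, -0.6, 0.6]
opening: 0.0918
grip_force: 0.0
tool [ 0.5142 -0.3577  0.2066] yaw 0.326 q6 0.52 t 17.93 go [ 0.2477 -0.2245  0.0066] turn -0.003 |d| 0.334
```

```bash
python3 -m jog '[[[1,0.025,-0.022,0,0],[1,0.05,-0.045,0,0],[1,0.075,-0.067,0,0],[1,0.1,-0.09,0,0],[1,0.125,-0.112,0,0]]]'
python3 -m jog '[[[1,0.025,-0.022,0,0],[1,0.05,-0.045,0,0],[1,0.075,-0.067,0,0],[1,0.1,-0.09,0,0],[1,0.123,-0.112,0,0]]]'
python3 -m jog '[[[1,0,0,0.03,0],[1,0,0,0.06,0],[1,0,0,0.08,0],[1,0,0,0.08,0],[1,0,0,0.08,0]]]'
python3 -c "
from h import *
togo(.6771,-.0658,.035,.329)"
```

```text
time: 18.35
tool_pos: [0.5969, -0.2098, 0.2065]
tool_rot: [3.141, -0.0, 0.332]
contact_force: [0.9, -0.2, -0.4]
opening: 0.0917
grip_force: 0.0
time: 18.77
tool_pos: [0.6773, -0.0637, 0.2064]
tool_rot: [3.141, -0.001, 0.333]
contact_force: [0.0, -0.9, -0.5]
opening: 0.0918
grip_force: 0.0
time: 19.18
tool_pos: [0.6762, -0.0655, 0.1255]
tool_rot: [-3.141, 0.002, 0.331]
contact_force: [0.5, 0.1, 1.1]
opening: 0.0918
grip_force: 0.0
tool [ 0.6762 -0.0655  0.1255] yaw 0.331 q6 1.03 t 19.18 go [0.0007 0.0006 0.0905] turn 0.002 |d| 0.09
```

```bash
python3 -m jog '[[[1,0.001,0,0.03,0],[1,0.001,0,0.06,0],[1,0.001,0,0.08,0],[1,0.001,0,0.09,0],[1,0.001,0,0.09,0]]]'
python3 -m jog '[[[-1,0,0,0,0],[-1,0,0,0,0],[-1,0,0,0,0],[-1,0,0,0,0],[-1,0,0,0,0]]]' 20
python3 -m jog '[[[-1,0,0,0,0],[-1,0,0,0,0],[-1,0,0,0,0],[-1,0,0,0,0]]]' 20
python3 -m jog '[[[-1,0,0,-0.01,0],[-1,0,0,-0.03,0],[-1,0,0,-0.06,0],[-1,0,0,-0.1,0],[-1,0,0,-0.14,0]]]' 20
python3 -c "
from h import *
togo(.5891,.3185,.2,.329)"
```

```text
time: 19.6
tool_pos: [0.6773, -0.0655, 0.0353]
tool_rot: [-3.141, 0.001, 0.329]
contact_force: [0.3, -0.0, 0.1]
opening: 0.0919
grip_force: 0.0
time: 20.02
tool_pos: [0.6781, -0.0654, 0.0369]
tool_rot: [3.141, -0.001, 0.329]
contact_force: [-0.2, -0.7, 0.2]
opening: 0.0625
grip_force: 0.0
time: 20.35
tool_pos: [0.6779, -0.0654, 0.0365]
tool_rot: [3.141, -0.001, 0.329]
contact_force: [-1.3, -0.2, 4.7]
opening: 0.0571
grip_force: 20.0
time: 20.77
tool_pos: [0.6765, -0.065, 0.1763]
tool_rot: [-3.14, 0.003, 0.329]
contact_force: [1.1, -0.5, -0.3]
opening: 0.0575
grip_force: 20.0
tool [ 0.6765 -0.065   0.1763] yaw 0.329 q6 1.03 t 20.77 go [ 0.0411 -0.3912 -0.0237] turn -0.0 |d| 0.394
```

```bash
python3 -m jog '[[[-1,0.002,-0.015,-0.01,0],[-1,0.004,-0.035,-0.015,0],[-1,0.006,-0.06,-0.015,0],[-1,0.009,-0.085,-0.015,0],[-1,0.012,-0.11,-0.015,0]]]' 20
python3 -m jog '[[[-1,0.003,-0.027,0,0],[-1,0.006,-0.054,0,0],[-1,0.009,-0.081,0,0],[-1,0.012,-0.108,0,0],[-1,0.014,-0.135,0,0]]]' 20
python3 -m jog '[[[-1,0.003,-0.027,0,0],[-1,0.006,-0.054,0,0],[-1,0.009,-0.08,0,0],[-1,0.011,-0.106,0,0],[-1,0.013,-0.126,0,0]]]' 20
python3 -m jog '[[[-1,0.002,-0.012,0,0],[-1,0.002,-0.02,0,0],[-1,0.002,-0.02,0,0],[-1,0.002,-0.02,0,0],[-1,0.002,-0.02,0,0]]]' 20
python3 - <<'E'
from h import *
import cv2
togo(.5891,.3185,.0405,.329)
s=robot.observe();c=cam("wrist",s);im=robot.read_camera("wrist");cv2.imwrite("pics/w5.png",im[:,:,::-1])
O=np.array([.519,.2946]);d=np.array([np.cos(.329),np.sin(.329)]);e=np.array([-d[1],d[0]])
for x,y in[(.12,.047),(.12,-.047)]:print(proj(c,[*(O+d*x+e*y),.022]).round(0))
E
```

```text
time: 21.18
tool_pos: [0.6526, 0.0439, 0.1907]
tool_rot: [-3.141, 0.001, 0.328]
contact_force: [0.1, 0.5, -1.3]
opening: 0.0573
grip_force: 20.0
time: 21.6
tool_pos: [0.6222, 0.1765, 0.1905]
tool_rot: [-3.141, 0.001, 0.329]
contact_force: [0.6, -0.2, -0.5]
opening: 0.0572
grip_force: 20.0
time: 22.02
tool_pos: [0.5933, 0.3007, 0.1904]
tool_rot: [-3.141, 0.001, 0.33]
contact_force: [0.8, -0.4, -0.6]
opening: 0.0571
grip_force: 20.0
time: 22.43
tool_pos: [0.5905, 0.3168, 0.1907]
tool_rot: [3.141, 0.0, 0.328]
contact_force: [0.5, 0.2, -1.1]
opening: 0.0572
grip_force: 20.0
tool [0.5905 0.3168 0.1907] yaw 0.328 q6 1.62 t 22.43 go [-0.0008 -0.0021  0.1502] turn -0.001 |d| 0.15
[258. 157.]
[380. 157.]
```

View pics/w5.png

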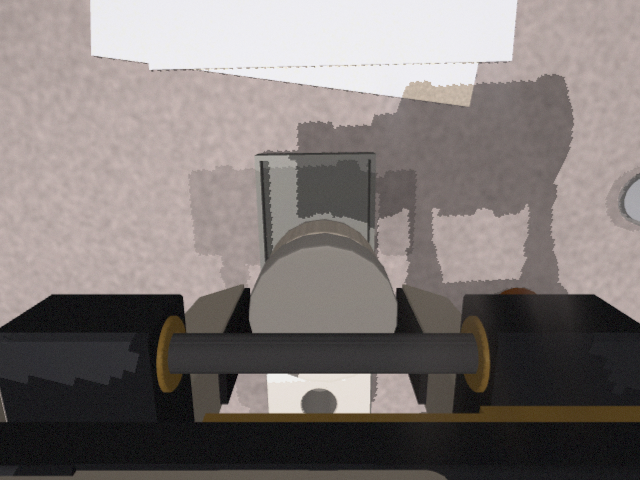

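The held jar is upright. The carrier's far corners are at (256,153) and (376,153) against predicted (258,157) and (380,157), and the bore is at (320,402). I'll refine the carrier's pose from these.

```bash
python3 - <<'E'
from h import *
c=cam("wrist")
f=(world(c,256,153,.022)+world(c,376,153,.022))/2; b=world(c,320,402,.046)
print(f,b,np.linalg.norm((f-b)[:2]),np.linalg.norm(world(c,256,153,.022)-world(c,376,153,.022)))
D=(f-b)[:2];print(np.arctan2(D[1],D[0]))
d=np.array([np.cos(.329),np.sin(.329)])
for x in(-.086,-.014,.074):print(x,f[:2]-d*(.12-x),b[:2]+d*(x+.086))
togo(.591,.3205,.0405)
E
```

```text
[0.63451009 0.33631105 0.022     ] [0.44144848 0.2675145  0.046     ] 0.20495304448334017 0.09246999111350765
0.3423162139315391
-0.086 [0.43955871 0.2697531 ] [0.44144848 0.2675145 ]
-0.014 [0.50769705 0.29301607] [0.50958682 0.29077747]
0.074 [0.59097725 0.32144859] [0.59286702 0.31920999]
tool [0.5906 0.3167 0.1908] yaw 0.327 q6 1.62 t 22.48 go [ 0.0016 -0.0034  0.1503] turn 0 |d| 0.15
```

```bash
python3 -m jog '[[[-1,0.002,-0.003,0.025,0],[-1,0.002,-0.003,0.055,0],[-1,0.002,-0.003,0.085,0],[-1,0.002,-0.003,0.115,0],[-1,0.002,-0.003,0.138,0]]]' 20
python3 -m jog '[[[-1,0,0,0.004,0],[-1,0,0,0.007,0],[-1,0,0,0.01,0],[-1,0,0,0.012,0],[-1,0,0,0.012,0]]]' 20
```

```text
time: 22.9
tool_pos: [0.5906, 0.3199, 0.0504]
tool_rot: [3.141, 0.002, 0.327]
contact_force: [0.3, -0.6, -1.8]
opening: 0.0566
grip_force: 20.0
time: 23.32
tool_pos: [0.5918, 0.3216, 0.0421]
tool_rot: [-3.142, -0.002, 0.329]
contact_force: [0.1, -0.3, -1.1]
opening: 0.0569
grip_force: 20.0
```

```bash
python3 -m jog '[[[-1,0,0,0.001,0],[-1,0,0,0.002,0],[-1,0,0,0.002,0],[-1,0,0,0.002,0],[-1,0,0,0.002,0]]]' 20
```

```text
time: 23.73
tool_pos: [0.5918, 0.3219, 0.0405]
tool_rot: [3.142, -0.003, 0.329]
contact_force: [-1.6, -1.4, 5.6]
opening: 0.0571
grip_force: 20.0
```

Touchdown. Release, rise, and head to the tall bottle.

```bash
python3 -m jog '[[[1,0,0,0,0],[1,0,0,0,0],[1,0,0,0,0],[1,0,0,0,0],[1,0,0,0,0]]]' 40
python3 -m jog '[[[1,0,0,-0.01,0],[1,0,0,-0.04,0],[1,0,0,-0.08,0],[1,0,0,-0.12,0],[1,0,0,-0.155,0]]]'
python3 -m jog '[[[1,-0.02,0.036,0,0],[1,-0.04,0.072,0,0],[1,-0.06,0.108,0,0],[1,-0.08,0.144,0,0],[1,-0.101,0.178,0,0]]]'
python3 -m jog '[[[1,0,0,0,0],[1,0,0,0,0],[1,0,0,0,0]]]'
python3 - <<'E'
from h import *
import cv2
togo(.554,.1206,.081)
s=robot.observe();c=cam("wrist",s);im=robot.read_camera("wrist");cv2.imwrite("pics/w6.png",im[:,:,::-1])
print(proj(c,(.554,.1206,.135)))
E
```

```text
time: 24.15
tool_pos: [0.5909, 0.3215, 0.0385]
tool_rot: [3.141, 0.0, 0.329]
contact_force: [0.3, -1.1, 1.1]
opening: 0.086
grip_force: 0.0
time: 24.57
tool_pos: [0.5911, 0.3216, 0.1973]
tool_rot: [-3.142, -0.002, 0.329]
contact_force: [0.4, 0.4, 0.4]
opening: 0.0917
grip_force: 0.0
time: 24.98
tool_pos: [0.5524, 0.1186, 0.1947]
tool_rot: [3.141, -0.001, 0.329]
contact_force: [0.6, -1.4, -0.2]
opening: 0.0914
grip_force: 0.0
time: 25.23
tool_pos: [0.5533, 0.1206, 0.1946]
tool_rot: [-3.141, -0.001, 0.328]
contact_force: [0.8, 0.5, 0.2]
opening: 0.0921
grip_force: 0.0
tool [0.5533 0.1206 0.1946] yaw 0.328 q6 1.32 t 25.23 go [0.0007 0.0003 0.1136] turn 0 |d| 0.114
[321.79314652 253.77988901]
```

View pics/w6.png

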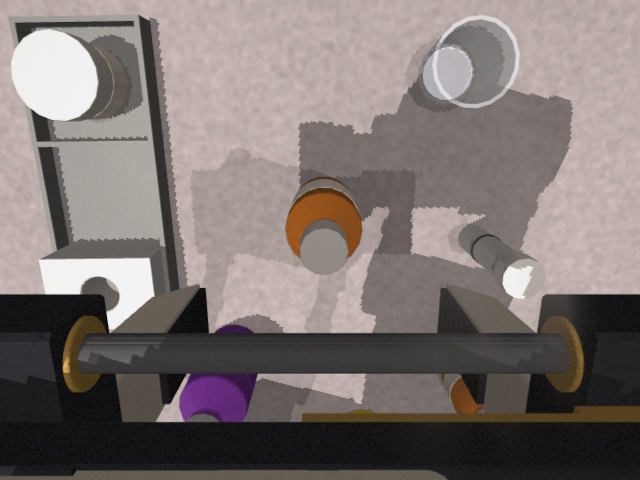

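The jar stands in the end bay. The tall bottle's cap is at (324,247), about 3 mm further out along tool x than predicted. I'll take the body just below the shoulder, descending slowly at the end.

```bash
python3 -m jog '[[[1,0.003,0.001,0.025,0],[1,0.003,0.001,0.05,0],[1,0.003,0.001,0.075,0],[1,0.003,0.001,0.095,0],[1,0.003,0.001,0.102,0]]]' 40
python3 -m jog '[[[-0.6,0,0,0.004,0],[-0.6,0,0,0.008,0],[-0.6,0,0,0.01,0],[-0.6,0,0,0.011,0],[-0.6,0,0,0.012,0]]]' 40
python3 -m jog '[[[-0.6,0,0,0,0],[-0.6,0,0,0,0],[-0.6,0,0,0,0],[-0.6,0,0,0,0],[-0.6,0,0,0,0]]]' 40
```

```text
time: 25.7
tool_pos: [0.5543, 0.1219, 0.0886]
tool_rot: [-3.14, 0.005, 0.331]
contact_force: [-0.0, 0.7, 0.1]
opening: 0.0918
grip_force: 0.0
time: 26.12
tool_pos: [0.5567, 0.1206, 0.0807]
tool_rot: [3.141, -0.002, 0.329]
contact_force: [-0.2, 0.3, 0.5]
opening: 0.0633
grip_force: 0.0
time: 26.53
tool_pos: [0.5561, 0.1206, 0.0799]
tool_rot: [-3.141, -0.0, 0.329]
contact_force: [-0.0, 0.3, 0.7]
opening: 0.0368
grip_force: 33.0
```

The opening of 36.8 mm is too small for the 52 mm body. I'll look before lifting.

```bash
python3 - <<'E'
from h import *
import cv2
s=robot.observe();print(s["opening"],s["grip_force"],s["tool_pos"])
w=robot.read_camera("wrist")[:,:,::-1];im=robot.read_camera("scene")[:,:,::-1]
a=cv2.resize(w,(400,300));b=cv2.resize(im[100:300,310:510],(400,400))
o=np.zeros((400,800,3),np.uint8);o[:300,:400]=a;o[:,400:]=b;cv2.imwrite("pics/m7.png",o)
s=robot.observe();print(s["opening"],s["grip_force"],s["tool_pos"])
E
```

```text
0.0367770199093386 32.98395511927083 [0.5560614  0.12060586 0.0799422 ]
0.036975262492504775 33.08215054683387 [0.55610426 0.12062279 0.07994451]
```

View pics/m7.png

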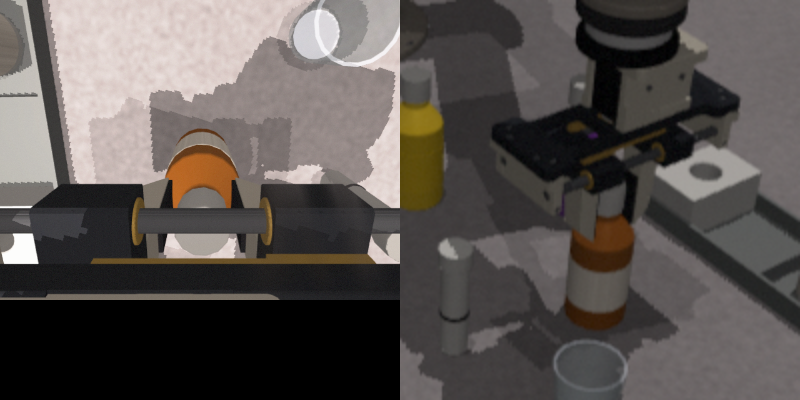

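The bottle stands upright, but the fingertips pinch its shoulder at about z 100 mm, roughly 20 mm higher than the nominal tip position. That also explains the lost cap grip. So I'll open, rise 14 mm and take the cap.

```bash
python3 -m jog '[[[0.2,0,0,0,0],[0.2,0,0,0,0],[0.2,0,0,0,0],[0.2,0,0,-0.007,0],[0.2,0,0,-0.014,0]]]' 20
python3 -m jog '[[[-1,0,0,0,0],[-1,0,0,0,0],[-1,0,0,0,0],[-1,0,0,0,0],[-1,0,0,0,0]]]' 20
python3 -m jog '[[[-1,0,0,0,0],[-1,0,0,0,0],[-1,0,0,0,0],[-1,0,0,0,0],[-1,0,0,0,0]]]' 20
```

```text
time: 27.05
tool_pos: [0.5558, 0.1203, 0.0939]
tool_rot: [-3.142, 0.001, 0.329]
contact_force: [0.8, -0.1, 0.6]
opening: 0.0552
grip_force: 0.0
time: 27.47
tool_pos: [0.5559, 0.1205, 0.0936]
tool_rot: [-3.141, 0.0, 0.329]
contact_force: [0.0, 1.6, 1.1]
opening: 0.0275
grip_force: 20.0
time: 27.88
tool_pos: [0.5559, 0.1205, 0.0936]
tool_rot: [-3.142, 0.0, 0.329]
contact_force: [-0.4, 0.7, -0.9]
opening: 0.0275
grip_force: 20.0
```

Solid 27.5 mm hold on the cap. Raise the force and lift gently.

```bash
python3 -m jog '[[[-1,0,0,0,0],[-1,0,0,0,0],[-1,0,0,-0.003,0],[-1,0,0,-0.008,0],[-1,0,0,-0.015,0]]]' 35
python3 -m jog '[[[-1,0,0,-0.01,0],[-1,0,0,-0.02,0],[-1,0,0,-0.03,0],[-1,0,0,-0.04,0],[-1,0,0,-0.05,0]]]' 35
python3 -c "
from h import *
togo(.508,.2915,.0976,.333)"
```

```text
time: 28.3
tool_pos: [0.5557, 0.1203, 0.1088]
tool_rot: [-3.142, 0.001, 0.329]
contact_force: [-0.2, 0.6, -3.2]
opening: 0.0276
grip_force: 35.0
time: 28.72
tool_pos: [0.5562, 0.1205, 0.1602]
tool_rot: [3.141, -0.001, 0.329]
contact_force: [-0.8, -0.1, -2.2]
opening: 0.0272
grip_force: 35.0
tool [0.5562 0.1205 0.1602] yaw 0.329 q6 1.32 t 28.72 go [ 0.0096 -0.1774  0.0626] turn -0.004 |d| 0.188
```

```bash
python3 -m jog '[[[-1,0.001,-0.006,0,0],[-1,0.001,-0.018,0,0],[-1,0.002,-0.035,0,0],[-1,0.003,-0.053,0,0],[-1,0.004,-0.072,0,0]]]' 35
python3 -m jog '[[[-1,0.001,-0.019,0,0],[-1,0.002,-0.038,0,0],[-1,0.003,-0.057,0,0],[-1,0.004,-0.074,0,0],[-1,0.005,-0.088,0,0]]]' 35
python3 -m jog '[[[-1,0.001,-0.01,0,0],[-1,0.001,-0.015,0,0],[-1,0.001,-0.017,0,0],[-1,0.001,-0.017,0,0],[-1,0.001,-0.017,0,0]]]' 35
python3 -c "
from h import *
togo(.508,.2915,.0976,.333)"
```

```text
time: 29.13
tool_pos: [0.5355, 0.1913, 0.158]
tool_rot: [-3.141, 0.002, 0.329]
contact_force: [0.8, -1.2, -3.3]
opening: 0.0274
grip_force: 35.0
time: 29.55
tool_pos: [0.5113, 0.2768, 0.158]
tool_rot: [-3.141, 0.002, 0.33]
contact_force: [-0.2, 1.7, -3.0]
opening: 0.0271
grip_force: 35.0
time: 29.97
tool_pos: [0.5086, 0.2906, 0.1587]
tool_rot: [3.141, 0.0, 0.328]
contact_force: [0.4, -0.4, -2.1]
opening: 0.0273
grip_force: 35.0
tool [0.5086 0.2906 0.1587] yaw 0.328 q6 1.63 t 29.97 go [-0.0002 -0.001   0.0611] turn -0.005 |d| 0.061
```

```bash
python3 -m jog '[[[-1,0,-0.001,0.01,0],[-1,0,-0.001,0.022,0],[-1,0,-0.001,0.034,0],[-1,0,-0.001,0.046,0],[-1,0,-0.001,0.053,0]]]' 35
python3 -m jog '[[[-1,0,0,0.002,0],[-1,0,0,0.004,0],[-1,0,0,0.006,0],[-1,0,0,0.006,0],[-1,0,0,0.006,0]]]' 35
python3 -m jog '[[[-1,0,0,0.001,0],[-1,0,0,0.002,0],[-1,0,0,0.002,0],[-1,0,0,0.002,0]]]' 35
```

```text
time: 30.38
tool_pos: [0.5074, 0.2912, 0.1037]
tool_rot: [3.141, 0.003, 0.328]
contact_force: [-0.3, -1.3, -2.3]
opening: 0.0271
grip_force: 35.0
time: 30.8
tool_pos: [0.5083, 0.2922, 0.1002]
tool_rot: [3.142, -0.001, 0.329]
contact_force: [0.5, 0.7, -3.4]
opening: 0.0274
grip_force: 35.0
time: 31.13
tool_pos: [0.508, 0.2922, 0.0978]
tool_rot: [3.142, -0.0, 0.329]
contact_force: [-0.9, 0.3, -2.4]
opening: 0.0274
grip_force: 35.0
```

```bash
python3 -m jog '[[[-1,0,0,0.0005,0],[-1,0,0,0.001,0],[-1,0,0,0.001,0],[-1,0,0,0.001,0]]]' 35
```

```text
time: 31.47
tool_pos: [0.5084, 0.2924, 0.0976]
tool_rot: [-3.142, -0.001, 0.329]
contact_force: [-1.5, 0.4, 5.2]
opening: 0.0273
grip_force: 35.0
```

The tall bottle is down. Release, rise, and go to the tube.

```bash
python3 -m jog '[[[0.2,0,0,0,0],[0.2,0,0,0,0],[0.2,0,0,0,0],[0.2,0,0,0,0],[0.2,0,0,0,0]]]' 20
python3 -m jog '[[[0.2,0,0,-0.01,0],[0.2,0,0,-0.03,0],[0.2,0,0,-0.06,0],[0.2,0,0,-0.09,0],[0.2,0,0,-0.11,0]]]' 20
python3 -c "
from h import *
togo(.5706,-.0095,.15,.333)"
```

```text
time: 31.88
tool_pos: [0.508, 0.2921, 0.0966]
tool_rot: [3.141, 0.0, 0.329]
contact_force: [-1.6, -0.1, -0.0]
opening: 0.0537
grip_force: 0.0
time: 32.3
tool_pos: [0.5088, 0.2925, 0.2105]
tool_rot: [-3.141, -0.004, 0.329]
contact_force: [0.8, 0.0, 0.4]
opening: 0.0551
grip_force: 0.0
tool [0.5088 0.2925 0.2105] yaw 0.329 q6 1.63 t 32.3 go [-0.039   0.3057  0.0605] turn -0.004 |d| 0.314
```

```bash
python3 -m jog '[[[0.2,-0.004,0.03,0,0],[0.2,-0.008,0.065,0,0],[0.2,-0.012,0.1,0,0],[0.2,-0.016,0.135,0,0],[0.2,-0.02,0.165,0,0]]]' 20
python3 -m jog '[[[0.2,-0.004,0.03,0.01,0],[0.2,-0.008,0.06,0.02,0],[0.2,-0.012,0.09,0.03,0],[0.2,-0.016,0.12,0.04,0],[0.2,-0.019,0.14,0.04,0]]]' 20
python3 -m jog '[[[0.2,0,0,0,0],[0.2,0,0,0,0],[0.2,0,0,0,0]]]' 20
python3 - <<'E'
from h import *
import cv2
togo(.5706,-.0095,.07,.333)
s=robot.observe();c=cam("wrist",s);im=robot.read_camera("wrist");cv2.imwrite("pics/w8.png",im[:,:,::-1])
print(proj(c,(.5706,-.0095,.105)),proj(c,(.5706,-.0095,0)))
E
```

```text
time: 32.72
tool_pos: [0.5427, 0.1275, 0.2077]
tool_rot: [3.141, -0.001, 0.329]
contact_force: [0.5, 0.4, 0.7]
opening: 0.055
grip_force: 0.0
time: 33.13
tool_pos: [0.569, -0.0117, 0.1656]
tool_rot: [-3.141, 0.002, 0.327]
contact_force: [-0.1, 0.2, 0.4]
opening: 0.0557
grip_force: 0.0
time: 33.38
tool_pos: [0.5697, -0.0085, 0.1674]
tool_rot: [-3.142, -0.001, 0.329]
contact_force: [-0.1, 0.4, -0.5]
opening: 0.0547
grip_force: 0.0
tool [ 0.5697 -0.0085  0.1674] yaw 0.329 q6 1.09 t 33.38 go [0.0006 0.0012 0.0974] turn -0.004 |d| 0.097
[323.45040698 252.41782625] [323.31892173 213.75371374]
```

View pics/w8.png

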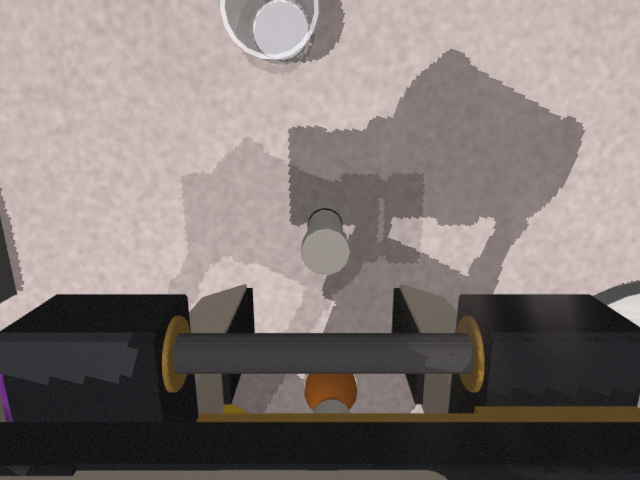

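The tube's cap is at (325,250), within 1 mm of prediction. Grip by the cap.

```bash
python3 -m jog '[[[0.2,0.0015,0.002,0.025,0],[0.2,0.0015,0.002,0.05,0],[0.2,0.0015,0.002,0.075,0],[0.2,0.0015,0.002,0.09,0],[0.2,0.0015,0.002,0.096,0]]]' 15
python3 -m jog '[[[-1,0,0,0,0],[-1,0,0,0,0],[-1,0,0,0,0],[-1,0,0,0,0],[-1,0,0,0,0]]]' 15
python3 -m jog '[[[-1,0,0,0,0],[-1,0,0,0,0],[-1,0,0,0,0],[-1,0,0,0,0]]]' 15
```

```text
time: 33.85
tool_pos: [0.5702, -0.0089, 0.0687]
tool_rot: [-3.14, 0.003, 0.331]
contact_force: [-0.2, 0.3, 0.4]
opening: 0.0549
grip_force: 0.0
time: 34.27
tool_pos: [0.5723, -0.0105, 0.0719]
tool_rot: [3.141, -0.002, 0.329]
contact_force: [-0.2, 1.0, 3.0]
opening: 0.0275
grip_force: 15.0
time: 34.6
tool_pos: [0.5725, -0.0105, 0.0719]
tool_rot: [3.141, -0.002, 0.329]
contact_force: [0.6, 0.9, 5.5]
opening: 0.0275
grip_force: 15.0
```

```bash
python3 -m jog '[[[-1,0,0,-0.008,0],[-1,0,0,-0.02,0],[-1,0,0,-0.04,0],[-1,0,0,-0.065,0],[-1,0,0,-0.09,0]]]' 15
python3 -c "
from h import *
togo(.440,.2685,.162,.333)"
```

```text
time: 35.02
tool_pos: [0.5711, -0.0105, 0.1616]
tool_rot: [-3.141, 0.002, 0.329]
contact_force: [0.2, -1.1, -0.8]
opening: 0.0274
grip_force: 15.0
tool [ 0.5711 -0.0105  0.1616] yaw 0.329 q6 1.09 t 35.02 go [-0.034  -0.3064 -0.0004] turn -0.004 |d| 0.308
```

```bash
python3 -m jog '[[[-1,-0.002,-0.012,0,0],[-1,-0.004,-0.03,0,0],[-1,-0.006,-0.052,0,0],[-1,-0.009,-0.075,0,0],[-1,-0.011,-0.1,0,0]]]' 15
python3 -m jog '[[[-1,-0.003,-0.025,0,0],[-1,-0.006,-0.05,0,0],[-1,-0.009,-0.075,0,0],[-1,-0.011,-0.1,0,0],[-1,-0.014,-0.12,0,0]]]' 15
python3 -m jog '[[[-1,-0.002,-0.02,0,0],[-1,-0.004,-0.04,0,0],[-1,-0.006,-0.06,0,0],[-1,-0.009,-0.075,0,0],[-1,-0.009,-0.085,0,0]]]' 15
python3 -m jog '[[[-1,0,0,0,0],[-1,0,0,0,0],[-1,0,0,0,0],[-1,0,0,0,0]]]' 15
python3 - <<'E'
from h import *
import cv2
togo(.440,.2685,.12,.333)
s=robot.observe();c=cam("wrist",s)
w=robot.read_camera("wrist")[:,:,::-1];im=robot.read_camera("scene")[:,:,::-1];t=robot.read_camera("top")[:,:,::-1]
o=np.zeros((600,800,3),np.uint8);o[:300,:400]=cv2.resize(w,(400,300));o[:400,400:]=cv2.resize(im[90:290,380:580],(400,400))
o[300:,:400]=cv2.resize(t[170:320,120:320],(400,300));cv2.imwrite("pics/m9.png",o)
E
```

```text
time: 35.43
tool_pos: [0.5279, 0.0811, 0.1606]
tool_rot: [-3.142, 0.001, 0.328]
contact_force: [0.5, 0.8, -0.6]
opening: 0.0277
grip_force: 15.0
time: 35.85
tool_pos: [0.4757, 0.1911, 0.1607]
tool_rot: [-3.141, 0.001, 0.329]
contact_force: [0.3, -0.6, -0.8]
opening: 0.0272
grip_force: 15.0
time: 36.27
tool_pos: [0.4395, 0.2683, 0.1606]
tool_rot: [-3.142, 0.001, 0.33]
contact_force: [-0.0, 0.1, -1.2]
opening: 0.0272
grip_force: 15.0
time: 36.6
tool_pos: [0.4414, 0.2664, 0.1607]
tool_rot: [3.141, 0.0, 0.328]
contact_force: [0.1, 0.5, -1.1]
opening: 0.0274
grip_force: 15.0
tool [0.4414 0.2664 0.1607] yaw 0.328 q6 1.64 t 36.6 go [-0.0007 -0.0025  0.0407] turn -0.005 |d| 0.041
```

View pics/m9.png

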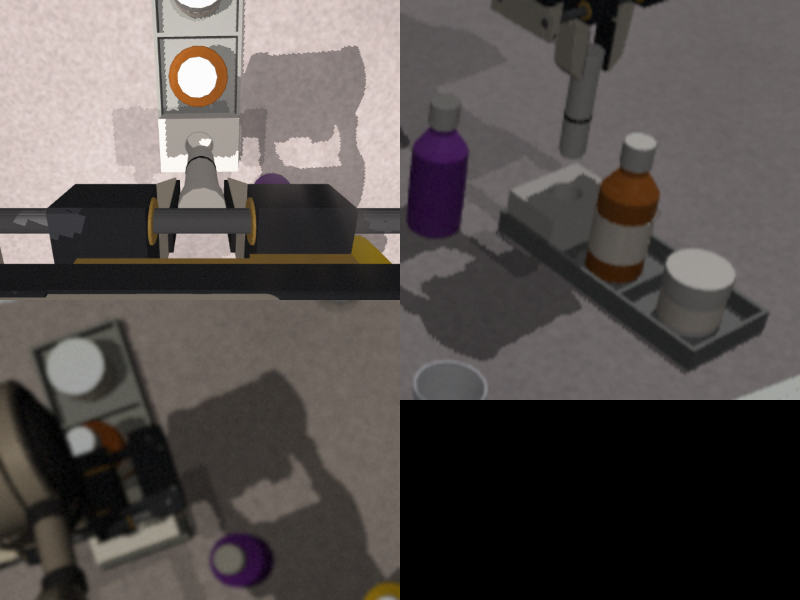

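The jar and tall bottle stand in their bays. The tube hangs over the bore, with its ring at about (322,253) in full-resolution wrist pixels, and the block's far edge is near row 189. The picture budget is used up, so I'll measure the tilt and bore numerically from pixel profiles.

```bash
python3 - <<'E'
from h import *
import cv2
s=robot.observe();c=cam("wrist",s);w=robot.read_camera("wrist");g=cv2.cvtColor(w,cv2.COLOR_RGB2GRAY);cv2.imwrite("pics/w10.png",w[:,:,::-1])
p=s["tool_pos"];foot=p[2]-.0719
for n,h in(("foot",0),("ring",.04),("capbot",.089),("captop",.105)):
    print(n,proj(c,[p[0],p[1],foot+h]).round(1), "far edge",proj(c,[p[0]+.012*np.cos(.329),p[1]+.012*np.sin(.329),foot+h]).round(1))
print("col322 rows180-330",g[180:330:3,322])
for r in(195,205,240,250,260):print(r,g[r,240:404:4])
print("block corners/carrier est",[proj(c,[*(np.array([.440,.2685])+x*np.array([.946,.323])+y*np.array([-.323,.946])),.046]).round(1) for x,y in[(.03,.043),(.03,-.043),(0,0)]])
E
```

```text
foot [321.3 248.5] far edge [321.3 228.6]
ring [321.1 271.6] far edge [321.  248.4]
capbot [320.5 314.2] far edge [320.5 285.2]
captop [320.3 333.9] far edge [320.2 302.3]
col322 rows180-330 [ 96 114 111 130 161 162 159 161 164 162 151 161 157 162 186 249 248 243
 111 112 111 109 112 101  45 111 113 110 112 108 107 111 112 112 110 111
 114 114 112 113 118 162 160 158 159 160 159 159 157 160]
195 [178 190 184 190 250 250 198 162 160 162 161 160 162 162 164 162 161 163
 159 162 163 161 162 163 162 163 161 163 163 160 160 160 162 160 159 160
 107 111 113 113 112]
205 [178 181 189 182 250 250 202 160 162 162 159 161 162 159 159 163 161 159
 161 159 161 162 161 160 160 160 162 161 161 162 161 160 158 160 160 159
 130 109 111 112 112]
240 [175 178 183 178 243 250 250 159 159 162 161 161 159 159 159 103 105 108
 105 114 111 112 110 109 107 143 159 161 158 159 160 159 159 162 159 165
 137 125 188 188 178]
250 [194 189 190 190 206 250 250 160 193 161 159 244 250 248 249 234 106 106
 106  62   9  17  95 110 104 101 166 240 190 159 242 165 159 242 248 247
 129 185 187 184 182]
260 [192 198 195 185 181 249 250 249 249 248 249 249 248 248 248  97 100 109
 113 111 115 112 109 110 108  52 245 248 248 247 247 248 247 247 247 246
 217 198 187 181 182]
block corners/carrier est [array([253.2, 187.6]), array([383. , 187.6]), array([318.2, 231.5])]
```

```bash
python3 -m jog '[[[-1,0.0005,-0.0015,0.01,0],[-1,0.0005,-0.0015,0.02,0],[-1,0.0005,-0.0015,0.03,0],[-1,0.0005,-0.0015,0.036,0],[-1,0.0005,-0.0015,0.038,0]]]' 15
python3 -m jog '[[[-1,0,0,0.003,0],[-1,0,0,0.006,0],[-1,0,0,0.008,0],[-1,0,0,0.01,0],[-1,0,0,0.01,0]]]' 15
```

```text
time: 37.22
tool_pos: [0.44, 0.2683, 0.1209]
tool_rot: [3.141, 0.003, 0.329]
contact_force: [-0.1, -0.4, 0.4]
opening: 0.0273
grip_force: 15.0
time: 37.63
tool_pos: [0.4409, 0.2687, 0.1126]
tool_rot: [3.141, 0.0, 0.329]
contact_force: [-0.1, 0.2, -1.3]
opening: 0.0269
grip_force: 15.0
```

No contact force with the foot at z 41 mm, so it has entered the bore. Continue down.

```bash
python3 -m jog '[[[-1,0,0,0.005,0],[-1,0,0,0.01,0],[-1,0,0,0.015,0],[-1,-0.001,0,0.018,0],[-1,-0.001,0,0.02,0]]]' 15
python3 -m jog '[[[-1,0,0,0.003,0],[-1,0,0,0.006,0],[-1,-0.001,0,0.009,0],[-1,-0.001,0,0.011,0],[-1,-0.001,0,0.012,0]]]' 15
```

```text
time: 38.05
tool_pos: [0.4396, 0.2682, 0.0921]
tool_rot: [3.141, 0.001, 0.329]
contact_force: [-0.4, 0.9, -0.4]
opening: 0.0272
grip_force: 15.0
time: 38.47
tool_pos: [0.4389, 0.268, 0.0804]
tool_rot: [3.141, 0.0, 0.329]
contact_force: [0.7, 0.2, -0.7]
opening: 0.0273
grip_force: 15.0
```

```bash
python3 -m jog '[[[-1,0,0,0.001,0],[-1,0,0,0.002,0],[-1,0,0,0.002,0],[-1,0,0,0.002,0]]]' 15
python3 -m jog '[[[-1,0,0,0.0005,0],[-1,0,0,0.001,0],[-1,0,0,0.001,0],[-1,0,0,0.001,0]]]' 15
```

```text
time: 38.8
tool_pos: [0.4392, 0.2681, 0.0788]
tool_rot: [3.141, -0.0, 0.329]
contact_force: [0.1, 0.4, -0.9]
opening: 0.0277
grip_force: 15.0
time: 39.13
tool_pos: [0.4393, 0.2682, 0.078]
tool_rot: [-3.142, -0.0, 0.329]
contact_force: [0.9, -0.5, 1.0]
opening: 0.0277
grip_force: 15.0
```

```bash
python3 -m jog '[[[-1,0,0,0.0005,0],[-1,0,0,0.001,0],[-1,0,0,0.001,0],[-1,0,0,0.001,0]]]' 15
```

```text
time: 39.47
tool_pos: [0.4399, 0.2685, 0.0779]
tool_rot: [-3.141, -0.002, 0.329]
contact_force: [-1.2, -0.2, 8.1]
opening: 0.0278
grip_force: 15.0
```

Touchdown at the expected height. Release, rise, back away and check numerically.

```bash
python3 -m jog '[[[0.2,0,0,0,0],[0.2,0,0,0,0],[0.2,0,0,0,0],[0.2,0,0,0,0],[0.2,0,0,0,0]]]' 15
python3 -m jog '[[[0.2,0,0,-0.01,0],[0.2,0,0,-0.03,0],[0.2,0,0,-0.06,0],[0.2,0,0,-0.1,0],[0.2,0,0,-0.14,0]]]' 15
python3 -m jog '[[[0.2,-0.01,0.03,-0.01,0],[0.2,-0.02,0.06,-0.02,0],[0.2,-0.02,0.09,-0.02,0],[0.2,-0.02,0.12,-0.02,0],[0.2,-0.02,0.15,-0.02,0]]]'
python3 -m jog '[[[0.2,0.01,0.03,-0.01,0],[0.2,0.02,0.06,-0.02,0],[0.2,0.02,0.09,-0.02,0],[0.2,0.02,0.12,-0.02,0],[0.2,0.02,0.12,-0.02,0]]]'
python3 - <<'E'
from h import *
import cv2
t=robot.read_camera("top");s=robot.read_camera("scene");c=cam("top");cs=cam("scene")
cv2.imwrite("pics/t11.png",t[:,:,::-1]);cv2.imwrite("pics/s11.png",s[:,:,::-1])
def blob(im,cm,P,r,f):
    u,v=proj(cm,P).round().astype(int);m=f(im[v-r:v+r+1,u-r:u+r+1].astype(int)).astype(np.uint8)
    n,l,st,ce=cv2.connectedComponentsWithStats(m)
    if n<2:return None
    k=1+st[1:,4].argmax();return ce[k]+[u-r,v-r],st[k,4]
br=lambda a:a.min(2)>150
for n,P,f in[("tube",(.439,.268,.111),br),("tall",(.508,.292,.139),br),("jar",(.592,.3205,.06),br),("short",(.4442,-.0567,.092),br),("dropper",(.5148,-.276,.068),br),("sq",(.5146,-.358,.109),lambda a:(a[:,:,1]-a[:,:,0]>40))]:
    for q,im,cm in(("top",t,c),("scene",s,cs)):
        b=blob(im,cm,P,14,f);print(n,q,"pred",proj(cm,P).round(1),b and(b[0].round(1),b[1],world(cm,*b[0],P[2]).round(4)))
K=robot.observe();print(K["tool_pos"],K["contact_force"])
b=cv2.absdiff(t,cv2.imread("pics/top1.png")[:,:,::-1])[135:180,265:315];print("beaker diff",b.mean(),b.max())
b=cv2.absdiff(s,cv2.imread("pics/scene1.png")[:,:,::-1])[265:335,380:430];print("beaker diff",b.mean(),b.max())
E
```

```text
time: 39.88
tool_pos: [0.439, 0.268, 0.0765]
tool_rot: [3.141, 0.001, 0.329]
contact_force: [0.5, -0.0, -0.7]
opening: 0.0534
grip_force: 0.0
time: 40.3
tool_pos: [0.4384, 0.2678, 0.2185]
tool_rot: [3.141, 0.002, 0.329]
contact_force: [2.5, 1.1, -0.3]
opening: 0.055
grip_force: 0.0
time: 40.72
tool_pos: [0.4687, 0.1184, 0.2381]
tool_rot: [3.141, -0.002, 0.329]
contact_force: [0.3, -0.3, -0.1]
opening: 0.0554
grip_force: 0.0
time: 41.13
tool_pos: [0.5277, 0.008, 0.2573]
tool_rot: [3.139, -0.0, 0.325]
contact_force: [-0.0, 0.3, -0.1]
opening: 0.0554
grip_force: 0.0
tube top pred [176.1 278.4] (array([173.9, 280.3]), np.int32(410), array([0.4355, 0.2721, 0.111 ]))
tube scene pred [466.1 154.6] (array([467.2, 154.8]), np.int32(56), array([0.44  , 0.2696, 0.111 ]))
tall top pred [160.  240.1] (array([159.6, 240.4]), np.int32(98), array([0.5075, 0.2927, 0.139 ]))
tall scene pred [498.6 159.6] (array([499.9, 160.3]), np.int32(61), array([0.5107, 0.293 , 0.139 ]))
jar top pred [158.  202.5] (array([157.4, 203.2]), np.int32(445), array([0.5906, 0.3217, 0.06  ]))
jar scene pred [528.  223.4] (array([529.3, 224.3]), np.int32(388), array([0.5946, 0.3215, 0.06  ]))
short top pred [349.7 275.3] None
short scene pred [290.5 188.6] None
dropper top pred [462.3 239. ] None
dropper scene pred [164.1 244. ] (array([163., 245.]), np.int32(1), array([ 0.517 , -0.2778,  0.068 ]))
sq top pred [511.1 236.4] (array([510.8, 237.1]), np.int32(157), array([ 0.5132, -0.3574,  0.109 ]))
sq scene pred [104.6 231.2] (array([105.7, 232.6]), np.int32(164), array([ 0.5185, -0.3564,  0.109 ]))
[0.52622898 0.01182476 0.2570642 ] [-0.45751739 -0.39969229  0.68285822]
beaker diff 19.404888888888888 68
beaker diff 4.0556190476190475 57
```

```bash
python3 - <<'E'
from h import *
import cv2
a=cv2.imread("pics/scene1.png",0);b=cv2.imread("pics/s11.png",0);cs=cam("scene")
for n,P,Q in(("drop",(.5516,-.1255,.04),(.5148,-.276,.044)),("short",(.4442,-.0567,.05),)*1+((.4442,-.0567,.05),),("beaker",(.6841,.0615,.04),(.6841,.0615,.04))):
    u,v=proj(cs,P).round().astype(int);x,y=proj(cs,Q).round().astype(int);h=20
    r=cv2.matchTemplate(b[y-35:y+36,x-35:x+36],a[v-h:v+h+1,u-11:u+12],cv2.TM_CCOEFF_NORMED);_,m,_,l=cv2.minMaxLoc(r);print(n,m,l[0]-24,l[1]-15)
E
```

```text
drop 0.4628097116947174 1 0
short 0.8442773222923279 0 0
beaker 0.9936488270759583 0 0
```

Every object is where it should be, within a pixel or so. Handing in.

```bash
python3 -c "
from cell import robot
print(robot.hand_in())"
```

```text
the job is handed in; nothing more can be done
None
```

I handed in both kits at about 41 s; the judge's result wasn't shown. My last camera checks put all five items upright in place (dropper match was weak, 0.46), with the short bottle and beaker unmoved.

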